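Fit the chopping blade onto the food processor's keyed spindle

ROBOT

A 6-joint arm with a two-finger parallel gripper is mounted at the origin on the work surface. World frame = base frame: x ahead of the robot, y to its left, z up, the work surface at z = 0. Lengths are in m, angles in rad, forces in N, time in s.
With the tool pointing down it reaches from about 0.35 to 0.85 m from the base axis. Payload 8.1 kg.
Tool frame: the origin (TCP) lies at the very end of the fingers, on their centre line; the grasp point (between the pads) lies 19 mm behind it; z points along the fingers, y is the line along which they close (so a half turn about z gives the same grasp; the last joint's range is limited). The gripper opens to 93 mm and grips with 3 to 60 N. Pads are 15 mm wide; open, the fingers measure 128 mm over their backs; the gripper's body (75 mm by 188 mm) begins 65 mm behind the grasp point.
Start: joints at [1.195, 0.13, 1.488, -0, 1.523, -0.085], TCP at [0.172, 0.575, 0.219] pointing down, gripper open.
Joint ranges: [-2.96, 2.96], [-0.89, 2.26], [0.02, 2.5], [-1.34, 4.48], [0, 2.73], [-2.66, 2.66]. Speed limits (rad/s): [2.39, 2.39, 2.79, 3.14, 3.14, 3.14].

INTERFACE

Orientations are given as a rotation vector (axis times angle).
In Python, from plant import monitor, eyes, ticket gives the robot as it stands.
- The arm moves only by the tool arm_command, never from a script. Its argument "deltas" is a list that holds one entry, the list of rows, each a list of 6 numbers: the shift along the world's x, y, z in cm, then the turn, a rotation vector about the world's x, y, z in degrees. In form: [[[tx, ty, tz, rx, ry, rz], ...]]. A call has 1 to 12 rows; each row shifts and turns the commanded pose from where the row before left it; what a row does not reach is not made up. A row lasts 1/12 s, in which the tool goes at most 41.7 mm and 7.16 degrees, less where a joint would pass 70% of its speed; a pose out of reach is approached as far as the arm can. A call is refused whole if a number of a shift passes 4.17 or a number of a turn 7.16, either way. A call with a gripper value outside its range is refused whole. "gripper" is the opening, from -1 (shut) to 1 (fully open), set as the call begins (left out, the last holds). The fingers move at their own pace and stop on an object; "squeeze" is the grip in N (left out, the last holds). Time passes only in rows, so rows that do not move let the fingers close. It gives the time, the measured TCP pose, the force, the opening and the grip force at its end, in the units of the state.
- monitor.read_state(): the state, without advancing time (a new reading comes with each control period).
- eyes.read_camera(name): name is "side" or "top" or "wrist"; returns the picture (420x560x3 uint8, blue, green, red); there is no depth.
- eyes.camera_model(name): a dict with "fx", "fy", "cx", "cy" (pixels), "rvec" (rotation vector, rad) and "tvec" (3), from world to camera coordinates, as OpenCV has them. Camera axes: x right, y down, z forward; pixel columns grow to the right and rows downward; lengths in m; the calibration is good to about 2 mm. A picture is of the moment at which its call begins: read the wrist's pose just before it. camera_model takes no time and is no camera call; for the wrist camera it gives the pose at the moment of the call.
- ticket.close_job(): hands the job in; it is judged then, once.
The state is a dict: "t": time; "q": joint angles; "dq": joint speeds; "joint_torque": joint torques, N m; "tool_pos": TCP position; "orientation": TCP orientation; "force": force on the tool from outside, world axes, zero at the start; "wrist_torque": the same for the moment, N m; "opening": finger opening in m; "gripper_force": force on a finger pad.
Only numpy, scipy, OpenCV 4.12 (cv2) and the standard library are available. Lean on these libraries where they do the work, as an engineer would, in place of code of your own. Each camera call takes 0.05 s, during which the arm holds its last target. There are 200 camera calls.

TASK

Fit the chopping blade in the food processor: lift it by its hub, lower it gently over the drive spindle inside the bowl, and turn it under a light press until its keyways drop over the spindle's key and the hub sits fully home on the flange; then let go of it. Do not force or drop it onto the spindle, and leave everything else on the counter where it is.

Things in the scene. Friction and masses are not known exactly. Their poses are not given: they have to be found in the camera images.
- blade: Chopping blade, about 0.14 kg: upright off-white plastic hub 95 mm tall with two thin steel knives swept out of its lower half to 73 mm from the axis, half a turn apart, 11 to 22 and 39 to 47 mm above the foot. Starts standing on the counter, any heading, left or right of the processor, the slicing disc on the other side. Origin: centre of the foot, on the hub's axis; z is the axis, upward.
- grip (a point): Point on the hub's axis 80 mm above its foot, 15 mm below its top: where to hold it. The hub is round, ribbed and 34 mm across from 50 mm above the foot to the top; the fingers may come at any heading.
- keyways (a point): Point on the hub's axis 16 mm above its foot, at the upper end of the four keyways: slots 7.2 mm wide that cut the hub's foot (28 mm square outside) along its +x, -x, +y and -y, open below and outside, so the blade fits the key every quarter turn. A bore 13 mm wide, open at the foot and 76 mm deep, runs up the axis.
- processor: Food processor, fixed to the counter: off-white motor base 200 x 215 mm, dial and two buttons in front, a clear bowl with no cover on top. Origin: centre of the underside, at counter height; z up, the front looks along -x. Bowl and spindle stand on its z axis. The bowl's handle reaches 140 mm from the axis, 103 to 199 mm high, towards the front right (126 degrees clockwise from +x).
- bowl_rim (a point): Centre of the bowl's mouth at rim height, 203 mm above the counter. The bowl is 164 mm wide inside, 183 mm outside at the rim; its floor lies 109 mm below the rim.
- seat (a point): Point on the spindle's axis on the rubber-faced flange (44 mm across, 104 mm above the counter) where the hub's foot rests when home. Fixed in the processor; its axes do not turn with the spindle. On it stands the key: a straight bar through the axis, 26 mm long, 5 mm thick, 12.5 mm high, round-topped. A hub threaded with its keyways off the key stops with its foot 12.5 mm above this point.
- tip (a point): Top of the drive spindle, 70 mm above the seat, on its axis: a steel rod 10 mm thick, its last 12 mm tapered to 4 mm. The motor stopped anywhere: the key's heading differs each time and is not measured. It fits a keyway within about 5 degrees either way. The motor's drag (0.08 N m) holds the spindle under a light press of 3 to 7 N; pressed hard, it is dragged round with the hub.
- disc: Not needed, leave alone: the slicing disc, a round steel plate 152 mm across on a short off-white hub 36 mm across and 42 mm tall. Origin: centre of the hub's foot.
- spice_jar: Leave alone: amber jar 48 mm across, 95 mm tall, standing. Origin: centre of its underside.
- pickle_jar: Leave alone: green jar 62 mm across, 105 mm tall, standing. Origin: centre of its underside.
- tumbler: Leave alone: clear plastic tumbler 62 mm across, 110 mm tall, standing. Origin: centre of its underside.
- katori: Leave alone: small steel bowl 90 mm across, 40 mm tall. Origin: centre of its underside.
- spatula: Leave alone: spatula 250 mm long, 20 mm high, lying between robot and processor, blade 65 mm wide. Origin: middle of its length, at counter height; lies along its x.
There are look-alikes about, which are no part of the job. Of the things that look like the blade, take the one that is farthest to the robot's right at the start.

How it is judged:
By the outcome, as a careful person would: the job done as asked, in the order asked, and still so for the second after the job is handed in, with the robot touching nothing.
It also fails if it takes over 58 s, if anything falls off the work surface, if the arm or the gripper's body presses on something with over 40 N, if the wrist force passes 120 N, or if a joint passes its speed limit or range.

## Working session

There is one attempt and no reset: what is moved stays moved. The work goes in short steps, Python scripts to look and compute and a tool call to move; the robot and the scene stay as the last step left them, time stands still between calls to the robot, and variables do not carry over. Pictures are saved under pics/ and viewed, at most 10 in all, crops included, and the job is handed in when it is done.

Besides the shell and the picture viewer there is one more tool, called after ">>>" by a JSON object that holds its "fn" and its "kwargs". arm_command: Moves the arm, as the interface text tells. Its arguments: {"type":"object","properties":{"deltas":{"type":"array"},"gripper":{"type":"number"},"squeeze":{"type":"number"}},"required":["deltas"]}

```bash
mkdir -p pics; cat > h.py <<'E'
import numpy as np,cv2
from plant import monitor,eyes,ticket
def snap(n,f):
    m=eyes.camera_model(n); im=eyes.read_camera(n); cv2.imwrite('pics/'+f+'.png',im); np.save('pics/'+f+'.npy',m,allow_pickle=True); return im,m
def ray(m,u,v):
    R=cv2.Rodrigues(np.array(m['rvec'],float))[0]; t=np.array(m['tvec'],float).ravel()
    d=R.T@np.array([(u-m['cx'])/m['fx'],(v-m['cy'])/m['fy'],1]); return -R.T@t,d
def atz(m,u,v,z):
    c,d=ray(m,u,v); return c+d*(z-c[2])/d[2]
def proj(m,P):
    return cv2.projectPoints(np.array(P,float).reshape(-1,3),np.array(m['rvec'],float),np.array(m['tvec'],float),np.array([[m['fx'],0,m['cx']],[0,m['fy'],m['cy']],[0,0,1]],float),None)[0].reshape(-1,2)
def load(f): return np.load('pics/'+f+'.npy',allow_pickle=True).item()
E
python3 - <<'E'
from h import *
a,ma=snap('top','t0'); b,mb=snap('side','s0')
print(ma,mb,monitor.read_state())
for m in(ma,mb): print(ray(m,280,210))
E
```

```text
{'fx': 443.99722695575673, 'fy': 443.99722695575673, 'cx': 277.55084218553003, 'cy': 218.4103053190764, 'rvec': array([ 2.10528322, -2.13115404,  0.19657504]), 'tvec': array([0.02044157, 0.56175432, 1.21314258])} {'fx': 438.5314350338894, 'fy': 438.5314350338894, 'cx': 278.8625497714898, 'cy': 212.52913334665286, 'rvec': array([ 0.14803991, -2.89061223,  1.1702609 ]), 'tvec': array([0.53737536, 0.15264144, 1.02139963])} {'t': 0.1, 'q': array([ 1.19462340e+00,  1.31067799e-01,  1.48919214e+00,  4.95815906e-06,
        1.52303328e+00, -8.54643719e-02]), 'dq': array([ 0.00012079, -0.00168601, -0.00331347, -0.00132923,  0.00032284,
        0.00014201]), 'joint_torque': array([ 1.03979790e-03, -5.61347687e+01, -4.93088830e+01,  7.68804015e-02,
        2.93468556e-02, -5.09741130e-05]), 'tool_pos': array([0.17179518, 0.574321  , 0.21769108]), 'orientation': array([-4.54980808e-01, -3.10807264e+00,  2.59829371e-03]), 'force': array([-0.24578904,  0.06557172,  0.46691561]), 'wrist_torque': array([0.03278974, 0.02960726, 0.02791562]), 'gripper_force': 0.0, 'opening': 0.09312161198825748}
(array([0.32110949, 0.00726574, 1.29789699]), array([ 2.08617052e-01, -7.73248506e-04, -9.78196077e-01]))
(array([0.49233317, 0.65000428, 0.830922  ]), array([ 0.05153956, -0.69748412, -0.71477239]))
```

View pics/t0.png

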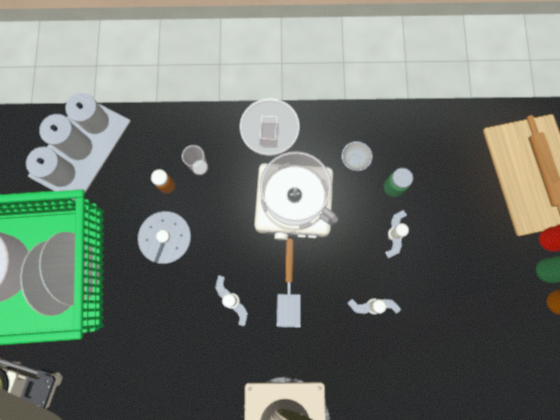

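View pics/s0.png

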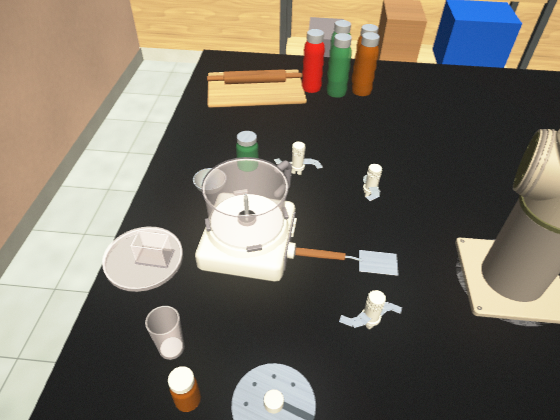

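The top view shows three blade look-alikes, with hubs at about (231,300), (376,306) and (398,230). The processor's spindle is at about (294,195). The rightmost is the one at (398,230), near the green jar at (398,182). I'll enlarge crops to measure them.

```bash
python3 - <<'E'
from h import *
t=cv2.imread('pics/t0.png'); s=cv2.imread('pics/s0.png')
r=lambda i,x,y,w,h,k:cv2.resize(i[y:y+h,x:x+w],None,fx=k,fy=k,interpolation=cv2.INTER_CUBIC)
A=r(t,250,145,100,75,4);B=r(t,360,175,100,75,4);C=r(s,190,150,100,75,4);D=r(s,250,125,100,75,4)
cv2.imwrite('pics/c0.png',np.vstack([np.hstack([A,B]),np.hstack([C,D])]))
m=load('t0')
for p in[(231,300),(376,306),(398,230)]: print(atz(m,*p,.095))
print(atz(m,294,195,.174))
E
```

```text
[0.33400757 0.14005849 0.095     ]
[ 0.31388291 -0.24516164  0.095     ]
[ 0.51739938 -0.31629531  0.095     ]
[ 0.60025455 -0.0305797   0.174     ]
```

View pics/c0.png

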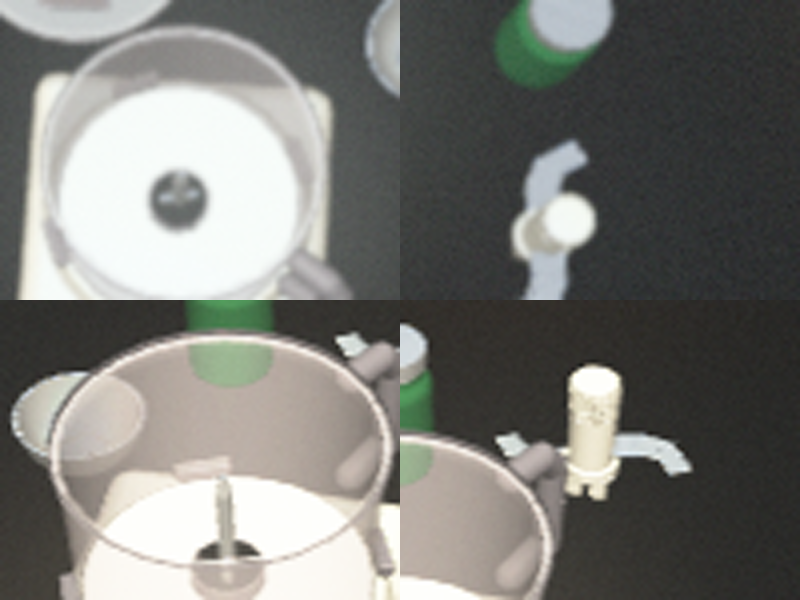

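Crops: the flange is at (179,200) and the tip near (181,176) in the top-left panel. The hub top is at (570,221) top-right and (595,382) bottom-right, and the tip is at (223,477) bottom-left.

```bash
python3 - <<'E'
from h import *
t=load('t0');s=load('s0')
f=lambda U,V,ox,oy:((U+.5)/4-.5+ox,(V+.5)/4-.5+oy)
def tri(a,b):
    A=np.zeros((3,3));c=np.zeros(3)
    for m,p in((t,a),(s,b)):
        o,d=ray(m,*p);d/=np.linalg.norm(d);P=np.eye(3)-np.outer(d,d);A+=P;c+=P@o
    return np.linalg.solve(A,c)
ht=f(170,221,360,175);hs=f(195,82,250,125)
print('hub',atz(t,*ht,.095),atz(s,*hs,.095),tri(ht,hs))
print('foot side',atz(s,*f(188,190,250,125),.0))
tt=f(181,176,250,145);ts=f(223,177,190,150)
print('tip',atz(t,*tt,.174),atz(s,*ts,.174),tri(tt,ts))
print('flange',atz(t,*f(179,200,250,145),.104),atz(s,*f(228,270,190,150),.104))
# rim outline points
R=[f(u,v,250,145) for u,v in[(42,160),(328,160),(185,27)]];print('rim',[atz(t,*p,.203).round(4) for p in R])
from scipy.spatial.transform import Rotation as Ro
st=monitor.read_state();print(Ro.from_rotvec(st['orientation']).as_matrix().round(3),eyes.camera_model('wrist'))
E
```

```text
hub [ 0.51760266 -0.32759715  0.095     ] [ 0.51850638 -0.32183495  0.095     ] [ 0.5186106  -0.32916692  0.08942073]
foot side [ 5.18700887e-01 -3.19022482e-01  1.11022302e-16]
tip [ 0.61735348 -0.03318179  0.174     ] [ 0.61892902 -0.03131878  0.174     ] [ 0.61863744 -0.03331299  0.17185285]
flange [ 0.61869435 -0.03399386  0.104     ] [ 0.61823374 -0.02819351  0.104     ]
rim [array([0.6214, 0.0562, 0.203 ]), array([ 0.619 , -0.1259,  0.203 ]), array([ 0.7091, -0.0366,  0.203 ])]
[[-0.958  0.287 -0.001]
 [ 0.287  0.958 -0.002]
 [ 0.    -0.002 -1.   ]] {'fx': 333.98525428433277, 'fy': 333.98525428433277, 'cx': 278.2886716262307, 'cy': 209.8810301807686, 'rvec': array([-2.33861764, -1.7410713 , -0.23360375]), 'tvec': array([-0.60012189, -0.02987413,  0.39089678])}
```

>>> {"fn": "arm_command", "kwargs": {"deltas": [[[1.4, -3.6, 0.4, 0, 0, -5], [1.4, -3.6, 0.4, 0, 0, -5], [1.4, -3.6, 0.4, 0, 0, -5], [1.4, -3.6, 0.4, 0, 0, -5], [1.4, -3.6, 0.4, 0, 0, -5], [1.4, -3.6, 0.4, 0, 0, -5], [1.4, -3.6, 0.4, 0, 0, -5], [1.4, -3.6, 0.4, 0, 0, -5], [1.4, -3.6, 0.4, 0, 0, -5], [1.4, -3.6, 0.4, 0, 0, -5], [1.4, -3.6, 0.4, 0, 0, -5], [1.4, -3.6, 0.4, 0, 0, -5]]]}}

```text
t: 1.1
tool_pos: [0.34, 0.1411, 0.2667]
orientation: [1.953, 2.461, 0.0]
force: [0.1, 0.7, 1.1]
opening: 0.0931
gripper_force: 0.0
```

>>> {"fn": "arm_command", "kwargs": {"deltas": [[[1.4, -3.6, 0, 0, 0, -5], [1.4, -3.6, 0, 0, 0, -5], [1.4, -3.6, 0, 0, 0, -5], [1.4, -3.6, 0, 0, 0, -5], [1.4, -3.6, 0, 0, 0, -5], [1.4, -3.6, 0, 0, 0, -5], [1.4, -3.6, 0, 0, 0, -5], [1.4, -3.6, 0, 0, 0, -5], [1.4, -3.6, 0, 0, 0, -5], [1.4, -3.6, 0, 0, 0, -5], [1.4, -2.6, 0, 0, 0, -5], [0.4, -1, 0, 0, 0, -5]]]}}

```text
t: 2.1
tool_pos: [0.4984, -0.2567, 0.2652]
orientation: [-2.923, -1.15, 0.002]
force: [0.5, -0.4, -0.4]
opening: 0.0929
gripper_force: 0.0
```

>>> {"fn": "arm_command", "kwargs": {"deltas": [[[0, 0, 0, 0, 0, 0], [0, 0, 0, 0, 0, 0]]]}}

```text
t: 2.27
tool_pos: [0.4976, -0.2532, 0.2657]
orientation: [-2.917, -1.161, 0.002]
force: [0.2, 0.7, -0.7]
opening: 0.0927
gripper_force: 0.0
```

```bash
python3 - <<'E'
from h import *
im,m=snap('wrist','w0'); cv2.imwrite('pics/w0x.png',cv2.resize(im,(784,588),interpolation=cv2.INTER_CUBIC))
s=monitor.read_state();print(s['tool_pos'],s['orientation'],s['q'],ray(m,280,210)[0])
print(proj(m,[[.518,-.327,.095],[.6185,-.033,.174]])*1.4)
E
```

```text
[ 0.49761041 -0.25256828  0.26611283] [-2.91681931e+00 -1.16342356e+00  9.12023898e-04] [-5.61762306e-01  2.97008035e-03  1.53540514e+00  3.00508262e-04
  1.60461638e+00  2.49985082e-01] [ 0.55104223 -0.20131377  0.43172731]
[[ 481.47856011  315.33735011]
 [ 217.45216613 -226.83156867]]
```

View pics/w0x.png

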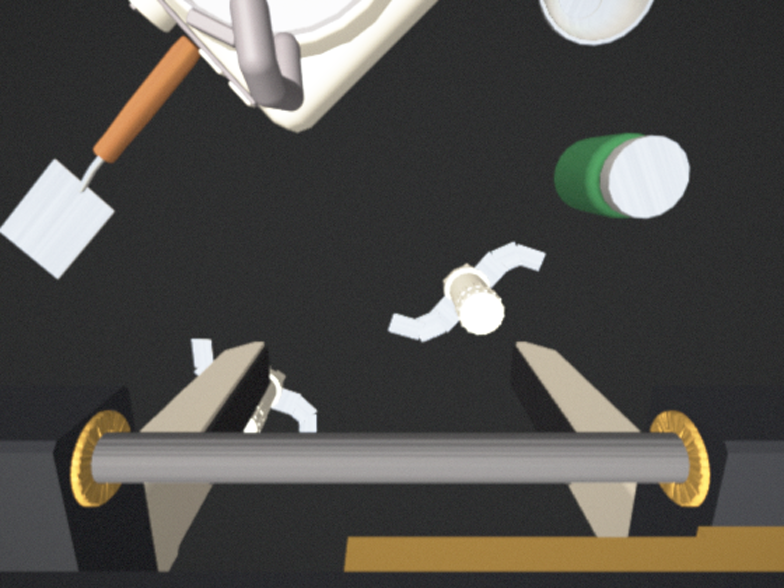

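The hub top is at (481,312) in the 1.4× picture, within 3 px of the prediction, so the blade is at about (0.520, -0.325). Next I move over it and descend.

>>> {"fn": "arm_command", "kwargs": {"deltas": [[[0.7, -2.4, 0, 0, 0, 0], [0.7, -2.4, 0, 0, 0, 0], [0.8, -2.4, 0, 0, 0, 0], [0, 0, -3, 0, 0, 0], [0, 0, -3, 0, 0, 0], [0, 0, -3, 0, 0, 0], [0, 0, -1, 0, 0, 0], [0, 0, 0, 0, 0, 0], [0, 0, 0, 0, 0, 0]]]}}

```text
t: 3.07
tool_pos: [0.5201, -0.3243, 0.1675]
orientation: [-2.918, -1.163, -0.0]
force: [0.0, 0.1, 0.2]
opening: 0.093
gripper_force: 0.0
```

```bash
python3 - <<'E'
from h import *
im,m=snap('wrist','w1'); cv2.imwrite('pics/w1x.png',cv2.resize(im,(784,588),interpolation=cv2.INTER_CUBIC))
s=monitor.read_state();print(s['tool_pos'],s['orientation'],ray(m,280,210)[0])
print(proj(m,[[.5198,-.3254,.095],s['tool_pos']])*1.4)
E
```

```text
[ 0.5208648  -0.32510388  0.16896005] [2.91668946e+00 1.16142704e+00 2.10945881e-03] [ 0.57326655 -0.27217928  0.333523  ]
[[393.50052075 310.51530049]
 [396.25910706 366.52706373]]
```

View pics/w1x.png

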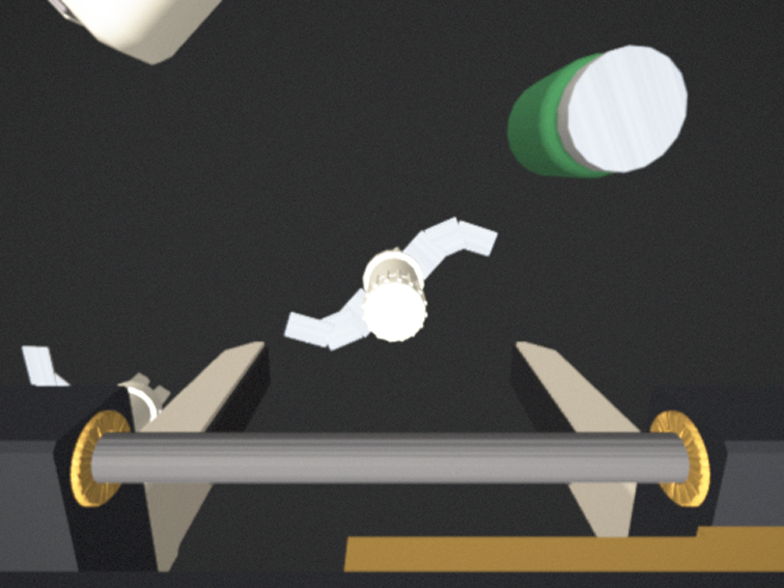

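The hub top is at (395,311), within 1 mm of the prediction. Descending and gripping.

>>> {"fn": "arm_command", "kwargs": {"deltas": [[[0, 0, -2.5, 0, 0, 0], [0, 0, -2.5, 0, 0, 0], [0, 0, -2.5, 0, 0, 0], [0, 0, -2, 0, 0, 0], [0, 0, -1.2, 0, 0, 0], [0, 0, 0, 0, 0, 0], [0, 0, 0, 0, 0, 0]]]}}

```text
t: 3.7
tool_pos: [0.5208, -0.3256, 0.0612]
orientation: [2.918, 1.16, 0.001]
force: [-0.4, 0.4, 0.2]
opening: 0.0926
gripper_force: 0.0
```

>>> {"fn": "arm_command", "kwargs": {"deltas": [[[0, 0, 0, 0, 0, 0], [0, 0, 0, 0, 0, 0], [0, 0, 0, 0, 0, 0], [0, 0, 0, 0, 0, 0], [0, 0, 0, 0, 0, 0], [0, 0, 0, 0, 0, 0], [0, 0, 0, 0, 0, 0], [0, 0, 0, 0, 0, 0]]], "gripper": -1, "squeeze": 25}}

```text
t: 4.37
tool_pos: [0.52, -0.3252, 0.0596]
orientation: [-2.92, -1.16, 0.0]
force: [0.1, -0.5, 0.0]
opening: 0.0444
gripper_force: 0.0
```

>>> {"fn": "arm_command", "kwargs": {"deltas": [[[0, 0, 0, 0, 0, 0], [0, 0, 0, 0, 0, 0], [0, 0, 0, 0, 0, 0], [0, 0, 0, 0, 0, 0], [0, 0, 0, 0, 0, 0]]]}}

```text
t: 4.78
tool_pos: [0.52, -0.3252, 0.0596]
orientation: [-2.92, -1.16, 0.0]
force: [0.4, -0.0, -0.7]
opening: 0.0337
gripper_force: 25.0
```

>>> {"fn": "arm_command", "kwargs": {"deltas": [[[0, 0, 1, 0, 0, 0], [0, 0, 2, 0, 0, 0], [0, 0, 2.5, 0, 0, 0], [0, 0, 2.5, 0, 0, 0], [0, 0, 2.5, 0, 0, 0], [0, 0, 2.5, 0, 0, 0], [0, 0, 2.5, 0, 0, 0], [0, 0, 2.5, 0, 0, 0], [0, 0, 2.5, 0, 0, 0], [0, 0, 2, 0, 0, 0], [0, 0, 1, 0, 0, 0], [0, 0, 0, 0, 0, 0]]]}}

```text
t: 5.78
tool_pos: [0.521, -0.3258, 0.2984]
orientation: [2.915, 1.158, 0.004]
force: [0.1, -0.1, -1.8]
opening: 0.0336
gripper_force: 25.0
```

>>> {"fn": "arm_command", "kwargs": {"deltas": [[[0.4, 1.2, 0, 0, 0, 0], [0.9, 2.6, 0, 0, 0, 0], [1, 3, 0, 0, 0, 0], [1, 3, 0, 0, 0, 0], [1, 3, 0, 0, 0, 0], [1, 3, 0, 0, 0, 0], [1, 3, 0, 0, 0, 0], [1, 3, 0, 0, 0, 0], [1, 3, 0, 0, 0, 0], [0.9, 2.5, 0, 0, 0, 0], [0.6, 1.9, 0, 0, 0, 0], [0, 0, 0, 0, 0, 0]]]}}

```text
t: 6.78
tool_pos: [0.6176, -0.0281, 0.2917]
orientation: [-2.914, -1.165, 0.004]
force: [-0.2, -0.1, -1.8]
opening: 0.0339
gripper_force: 25.0
```

>>> {"fn": "arm_command", "kwargs": {"deltas": [[[0, 0, 0, 0, 0, 0], [0, 0, 0, 0, 0, 0]]]}}

```text
t: 6.95
tool_pos: [0.6172, -0.033, 0.2929]
orientation: [-2.918, -1.16, 0.004]
force: [-0.0, -0.2, -1.4]
opening: 0.0333
gripper_force: 25.0
```

```bash
python3 - <<'E'
from h import *
a,ms=snap('side','s1'); b,mt=snap('top','t1'); w,mw=snap('wrist','w2')
s=monitor.read_state();print(s['tool_pos'],s['orientation'],s['q'],s['force'])
T=s['tool_pos']
P=[[T[0],T[1],T[2]-.0605],[.6185,-.033,.174],[.6185,-.033,.104]]
for m in(ms,mt,mw): print(proj(m,P).round(1).tolist())
k=cv2.resize(a[110:260,180:330],None,fx=4,fy=4,interpolation=cv2.INTER_CUBIC)
cv2.imwrite('pics/c1.png',k)
E
```

```text
[ 0.61756898 -0.03409157  0.29408069] [-2.92010625e+00 -1.15800791e+00  1.36176007e-03] [-1.37895360e-01  1.63312198e-01  1.31593822e+00 -2.06703212e-04
  1.66322209e+00  6.77801025e-01] [-0.08465344 -0.27938947 -1.49401045]
[[245.1, 172.2], [245.7, 193.4], [246.8, 215.6]]
[[296.0, 182.4], [294.8, 188.2], [294.0, 194.7]]
[[280.8, 225.7], [280.2, 203.0], [280.0, 186.9]]
```

View pics/c1.png

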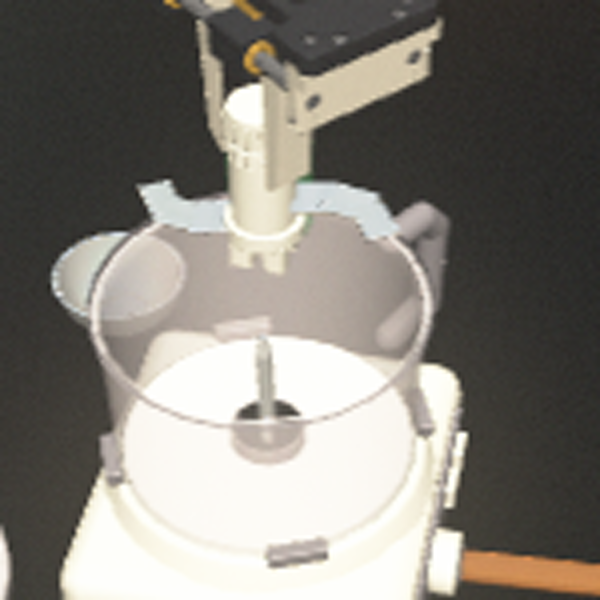

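The side view shows the blade level. Its foot is at (258,262) in the crop and the spindle tip at (263,338), so they are nearly aligned in x. Now a wrist view crop.

```bash
python3 - <<'E'
from h import *
w=cv2.imread('pics/w2.png');t=cv2.imread('pics/t1.png')
A=cv2.resize(w[150:300,205:355],None,fx=4,fy=4,interpolation=cv2.INTER_CUBIC)
cv2.imwrite('pics/c2.png',A)
E
```

```text
(no output)
```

View pics/c2.png

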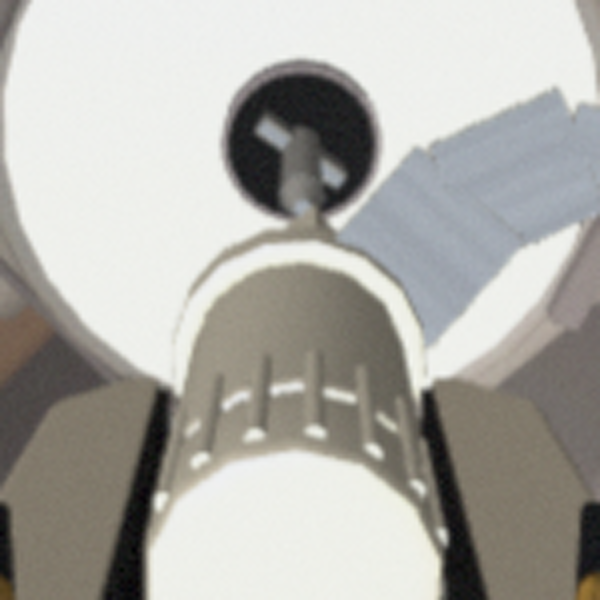

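The key shows as a light bar from (268,127) to (333,172) in the crop, with the flange centre at (302,137) and the hub axis at column 301.

```bash
python3 - <<'E'
from h import *
m=load('w2')
g=lambda U,V:((U+.5)/4-.5+205,(V+.5)/4-.5+150)
print('flange',atz(m,*g(302,137),.104))
a=atz(m,*g(268,127),.1165);b=atz(m,*g(333,172),.1165)
print('key',a,b,(a+b)/2,np.linalg.norm(a-b),np.degrees(np.arctan2(*(b-a)[1::-1])))
print('tip?',atz(m,*g(304,205),.174))
p=atz(m,*g(313,214),.2335);T=np.array([.6176,-.0341,0]);print('post',p,(p-T)*1e3,np.degrees(np.arctan2(*(p-T)[1::-1])))
print('collar',atz(m,*g(301,235),.2335+.05))
t=load('t0');s=load('s0')
E
```

```text
flange [ 0.62105166 -0.03080856  0.104     ]
key [ 0.6186595  -0.02082584  0.1165    ] [ 0.62159547 -0.04143771  0.1165    ] [ 0.62012748 -0.03113177  0.1165    ] 0.020819920517687326 -81.89329746741211
tip? [ 0.62011145 -0.0319503   0.174     ]
post [ 0.63060733 -0.02378125  0.2335    ] [ 13.00732672  10.31875294 233.5       ] 38.42507771657278
collar [ 0.63625767 -0.01536513  0.2835    ]
```

>>> {"fn": "arm_command", "kwargs": {"deltas": [[[0.1, 0.15, -0.5, 0, 0, 2], [0, 0, -1, 0, 0, 2], [0, 0, -1, 0, 0, 1], [0, 0, -1, 0, 0, 0], [0, 0, -0.5, 0, 0, 0], [0, 0, 0, 0, 0, 0], [0, 0, 0, 0, 0, 0]]]}}

```text
t: 7.68
tool_pos: [0.6187, -0.0318, 0.2541]
orientation: [-2.866, -1.285, 0.001]
force: [-0.9, -1.7, -1.0]
opening: 0.0334
gripper_force: 25.0
```

```bash
python3 - <<'E'
from h import *
a,ms=snap('side','s2'); w,mw=snap('wrist','w3')
s=monitor.read_state();print(s['tool_pos'],s['force'])
A=cv2.resize(a[150:225,205:280],(600,600),interpolation=cv2.INTER_CUBIC)
cv2.imwrite('pics/c3.png',A)
T=s['tool_pos'];print(proj(ms,[[T[0],T[1],T[2]-.0605],[.619,-.032,.174],[.619,-.032,.104]]))
E
```

```text
[ 0.61928953 -0.03175536  0.25530338] [ 0.59714689  0.82083674 -0.75181439]
[[244.87308417 186.65464566]
 [245.38905388 193.65741488]
 [246.53590372 215.89542548]]
```

View pics/c3.png

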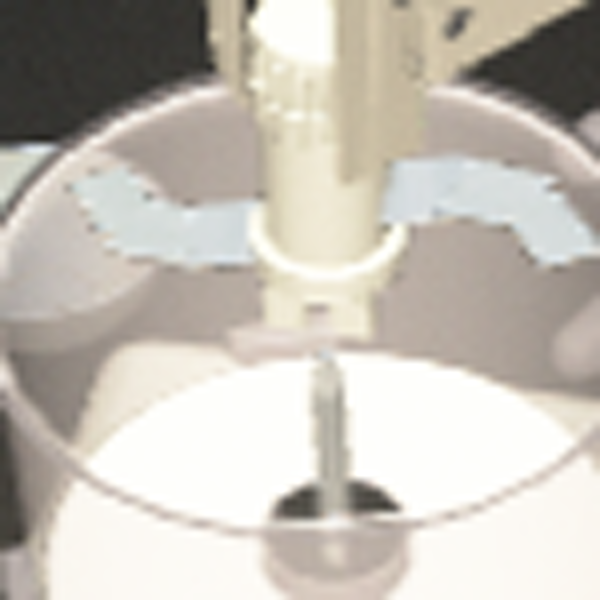

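The side crop shows the spindle tip at (325,352) and the foot centre at about (319,335), aligned within 1 mm. Lowering gently over the tip.

>>> {"fn": "arm_command", "kwargs": {"deltas": [[[0, 0, -0.5, 0, 0, 0], [0, 0, -0.5, 0, 0, 0], [0, 0, -0.5, 0, 0, 0], [0, 0, -0.5, 0, 0, 0], [0, 0, -0.5, 0, 0, 0], [0, 0, -0.5, 0, 0, 0], [0, 0, -0.2, 0, 0, 0], [0, 0, 0, 0, 0, 0]]]}}

```text
t: 8.45
tool_pos: [0.6185, -0.0316, 0.2216]
orientation: [-2.865, -1.286, 0.002]
force: [-0.1, 0.7, -2.5]
opening: 0.0335
gripper_force: 25.0
```

>>> {"fn": "arm_command", "kwargs": {"deltas": [[[0, 0, -0.5, 0, 0, 0], [0, 0, -0.5, 0, 0, 0], [0, 0, -0.5, 0, 0, 0], [0, 0, -0.5, 0, 0, 0], [0, 0, -0.5, 0, 0, 0], [0, 0, 0, 0, 0, 0], [0, 0, 0, 0, 0, 0]]]}}

```text
t: 9.03
tool_pos: [0.619, -0.0317, 0.1972]
orientation: [-2.866, -1.286, 0.0]
force: [0.7, 0.5, -1.8]
opening: 0.0333
gripper_force: 25.0
```

```bash
python3 - <<'E'
from h import *
for i in range(4):
    s=monitor.read_state();print(s['tool_pos'],s['force'],s['wrist_torque']); 
    w,mw=snap('wrist','w4')
E
```

```text
[ 0.61898843 -0.03168492  0.19716273] [ 0.68149314  0.48894169 -1.84969322] [-0.05639652 -0.12505824  0.00030262]
[ 0.61901017 -0.0316739   0.19753436] [ 0.79995702  0.50745227 -1.7743577 ] [-0.07109035 -0.02843526  0.02185403]
[ 0.61902422 -0.03168098  0.19778256] [-0.22734031  0.51700492 -1.72838042] [-0.06029943  0.02109497 -0.02469825]
[ 0.61906537 -0.03165628  0.19790932] [ 0.16875031 -0.30175095 -1.97699175] [-0.10162078  0.01286116  0.05303412]
```

>>> {"fn": "arm_command", "kwargs": {"deltas": [[[0, 0, -0.4, 0, 0, -4], [0, 0, -0.4, 0, 0, -4], [0, 0, -0.4, 0, 0, -2], [0, 0, -0.4, 0, 0, 0], [0, 0, -0.2, 0, 0, 0], [0, 0, 0, 0, 0, 0], [0, 0, 0, 0, 0, 0]]]}}

```text
t: 9.82
tool_pos: [0.6192, -0.0318, 0.1796]
orientation: [2.967, 1.033, 0.001]
force: [4.1, -0.8, -3.3]
opening: 0.0336
gripper_force: 25.0
```

>>> {"fn": "arm_command", "kwargs": {"deltas": [[[0, 0, -0.1, 0, 0, 0], [0, 0, -0.1, 0, 0, 0], [0, 0, 0, 0, 0, 0]]]}}

```text
t: 10.07
tool_pos: [0.6193, -0.0317, 0.1779]
orientation: [2.967, 1.032, 0.001]
force: [3.6, -0.2, -1.2]
opening: 0.0335
gripper_force: 25.0
```

>>> {"fn": "arm_command", "kwargs": {"deltas": [[[0.05, 0, 0, 0, 0, 0], [0, 0, -0.1, 0, 0, 0], [0, 0, 0, 0, 0, 0], [0, 0, 0, 0, 0, 0]]]}}

```text
t: 10.4
tool_pos: [0.6194, -0.0316, 0.1765]
orientation: [-2.967, -1.032, 0.0]
force: [2.5, -1.6, -0.9]
opening: 0.0336
gripper_force: 25.0
```

>>> {"fn": "arm_command", "kwargs": {"deltas": [[[0, 0, -0.1, 0, 0, 0], [0, 0, 0, 0, 0, 0], [0, 0, 0, 0, 0, 0]]]}}

```text
t: 10.65
tool_pos: [0.6195, -0.0316, 0.1756]
orientation: [-2.967, -1.032, 0.0]
force: [1.7, 0.1, -0.8]
opening: 0.0335
gripper_force: 25.0
```

>>> {"fn": "arm_command", "kwargs": {"deltas": [[[0.02, 0, -0.05, 0, 0, 0], [0, 0, -0.05, 0, 0, 0], [0, 0, 0, 0, 0, 0], [0, 0, 0, 0, 0, 0]]]}}

```text
t: 10.98
tool_pos: [0.6198, -0.0316, 0.1751]
orientation: [2.967, 1.032, 0.001]
force: [-0.5, 0.8, 3.7]
opening: 0.0333
gripper_force: 25.0
```

>>> {"fn": "arm_command", "kwargs": {"deltas": [[[0, 0, -0.1, 0, 0, 0], [0, 0, 0, 0, 0, 0], [0, 0, 0, 0, 0, 0]]]}}

```text
t: 11.23
tool_pos: [0.6201, -0.0316, 0.1747]
orientation: [2.967, 1.032, 0.002]
force: [-1.0, 0.5, 6.2]
opening: 0.0334
gripper_force: 25.0
```

Contact is at foot height of about 0.1145–0.1165 (on the key). Sweeping positive under a light press.

>>> {"fn": "arm_command", "kwargs": {"deltas": [[[0, 0, 0.06, 0, 0, 0], [0, 0, 0, 0, 0, 2.5], [0, 0, 0, 0, 0, 2.5], [0, 0, 0, 0, 0, 0]]]}}

```text
t: 11.57
tool_pos: [0.6197, -0.0317, 0.1741]
orientation: [2.918, 1.163, -0.0]
force: [0.4, 0.1, 1.1]
opening: 0.0338
gripper_force: 25.0
```

>>> {"fn": "arm_command", "kwargs": {"deltas": [[[0, 0, 0, 0, 0, 2.5], [0, 0, 0, 0, 0, 2.5], [0, 0, 0, 0, 0, 0]]]}}

```text
t: 11.82
tool_pos: [0.6195, -0.0318, 0.1739]
orientation: [-2.866, -1.287, 0.001]
force: [0.8, 0.1, 0.4]
opening: 0.0336
gripper_force: 25.0
```

>>> {"fn": "arm_command", "kwargs": {"deltas": [[[0, 0, 0, 0, 0, 2.5], [0, 0, 0, 0, 0, 2.5], [0, 0, 0, 0, 0, 0]]]}}

```text
t: 12.07
tool_pos: [0.6193, -0.0317, 0.1736]
orientation: [-2.807, -1.409, 0.001]
force: [0.1, -0.7, 0.4]
opening: 0.0334
gripper_force: 25.0
```

>>> {"fn": "arm_command", "kwargs": {"deltas": [[[0, 0, -0.1, 0, 0, 0], [0, 0, 0, 0, 0, 0], [0, 0, 0, 0, 0, 0]]]}}

```text
t: 12.32
tool_pos: [0.6197, -0.0317, 0.173]
orientation: [-2.808, -1.408, 0.0]
force: [0.2, -0.7, -1.3]
opening: 0.0335
gripper_force: 25.0
```

>>> {"fn": "arm_command", "kwargs": {"deltas": [[[0, 0, 0, 0, 0, 2.5], [0, 0, 0, 0, 0, 2.5], [0, 0, 0, 0, 0, 0], [0, 0, 0, 0, 0, 0]]]}}

```text
t: 12.65
tool_pos: [0.6194, -0.0316, 0.1729]
orientation: [-2.744, -1.528, 0.001]
force: [0.4, -0.3, -2.1]
opening: 0.0337
gripper_force: 25.0
```

>>> {"fn": "arm_command", "kwargs": {"deltas": [[[0, 0, -0.1, 0, 0, 0], [0, 0, -0.1, 0, 0, 0], [0, 0, 0, 0, 0, 0], [0, 0, 0, 0, 0, 0]]]}}

```text
t: 12.98
tool_pos: [0.6196, -0.0317, 0.171]
orientation: [-2.743, -1.53, 0.0]
force: [-1.7, 0.1, -1.9]
opening: 0.0341
gripper_force: 25.0
```

```bash
python3 -c "
from h import *
s=monitor.read_state();print(s['tool_pos'],s['force'],s['wrist_torque'],s['q'])"
```

```text
[ 0.61958495 -0.03167151  0.17103368] [-1.65537597  0.05322151 -1.90773665] [-0.03299405  0.10824005  0.0402054 ] [-1.33695818e-01  2.10469058e-01  1.48615861e+00  1.29981536e-06
  1.44530463e+00  4.19417877e-01]
```

No contact force 6 mm below the key top, so it is in the keyways. Continuing down gently.

>>> {"fn": "arm_command", "kwargs": {"deltas": [[[0, 0, -0.15, 0, 0, 0], [0, 0, -0.15, 0, 0, 0], [0, 0, 0, 0, 0, 0], [0, 0, 0, 0, 0, 0]]]}}

```text
t: 13.32
tool_pos: [0.6196, -0.0316, 0.168]
orientation: [-2.743, -1.531, 0.0]
force: [-0.2, -0.0, -1.5]
opening: 0.0334
gripper_force: 25.0
```

>>> {"fn": "arm_command", "kwargs": {"deltas": [[[0, 0, -0.1, 0, 0, 0], [0, 0, -0.1, 0, 0, 0], [0, 0, 0, 0, 0, 0], [0, 0, 0, 0, 0, 0]]]}}

```text
t: 13.65
tool_pos: [0.6196, -0.0317, 0.1661]
orientation: [-2.743, -1.531, 0.0]
force: [-0.5, -0.0, -1.9]
opening: 0.0339
gripper_force: 25.0
```

>>> {"fn": "arm_command", "kwargs": {"deltas": [[[0, 0, -0.1, 0, 0, 0], [0, 0, 0, 0, 0, 0], [0, 0, 0, 0, 0, 0]]]}}

```text
t: 13.9
tool_pos: [0.6197, -0.0317, 0.1652]
orientation: [-2.743, -1.531, 0.0]
force: [-0.1, -0.3, -2.0]
opening: 0.0337
gripper_force: 25.0
```

>>> {"fn": "arm_command", "kwargs": {"deltas": [[[0, 0, -0.1, 0, 0, 0], [0, 0, 0, 0, 0, 0], [0, 0, 0, 0, 0, 0]]]}}

```text
t: 14.15
tool_pos: [0.6197, -0.0317, 0.1641]
orientation: [-2.743, -1.531, 0.0]
force: [0.4, -0.4, -2.4]
opening: 0.0335
gripper_force: 25.0
```

>>> {"fn": "arm_command", "kwargs": {"deltas": [[[0, 0, -0.1, 0, 0, 0], [0, 0, 0, 0, 0, 0], [0, 0, 0, 0, 0, 0]]]}}

```text
t: 14.4
tool_pos: [0.6199, -0.0317, 0.1635]
orientation: [2.743, 1.531, 0.001]
force: [0.6, 0.7, -0.5]
opening: 0.0333
gripper_force: 25.0
```

>>> {"fn": "arm_command", "kwargs": {"deltas": [[[0, 0, -0.1, 0, 0, 0], [0, 0, 0, 0, 0, 0], [0, 0, 0, 0, 0, 0]]]}}

```text
t: 14.65
tool_pos: [0.6202, -0.0318, 0.1633]
orientation: [2.743, 1.531, 0.002]
force: [-0.1, 0.1, 4.8]
opening: 0.0335
gripper_force: 25.0
```

>>> {"fn": "arm_command", "kwargs": {"deltas": [[[0, 0, -0.05, 0, 0, 0], [0, 0, 0, 0, 0, 0], [0, 0, 0, 0, 0, 0]]]}}

```text
t: 14.9
tool_pos: [0.6203, -0.0317, 0.1633]
orientation: [2.742, 1.531, 0.002]
force: [-1.7, 0.5, 6.8]
opening: 0.0339
gripper_force: 25.0
```

Firm seat about 12 mm below the key contact, so the hub is home. Easing off, releasing and rising.

>>> {"fn": "arm_command", "kwargs": {"deltas": [[[0, 0, 0.1, 0, 0, 0], [0, 0, 0, 0, 0, 0], [0, 0, 0, 0, 0, 0]]]}}

```text
t: 15.15
tool_pos: [0.6201, -0.0317, 0.1633]
orientation: [2.743, 1.531, 0.001]
force: [-1.3, -0.6, 5.3]
opening: 0.0335
gripper_force: 25.0
```

>>> {"fn": "arm_command", "kwargs": {"deltas": [[[0, 0, 0, 0, 0, 0], [0, 0, 0, 0, 0, 0], [0, 0, 0, 0, 0, 0], [0, 0, 0, 0, 0, 0], [0, 0, 0, 0, 0, 0], [0, 0, 0, 0, 0, 0], [0, 0, 0, 0, 0, 0], [0, 0, 0, 0, 0, 0]]], "gripper": 0.4}}

```text
t: 15.82
tool_pos: [0.6197, -0.0317, 0.1627]
orientation: [-2.743, -1.531, 0.0]
force: [0.6, 0.8, -0.3]
opening: 0.0651
gripper_force: 0.0
```

>>> {"fn": "arm_command", "kwargs": {"deltas": [[[0, 0, 0.5, 0, 0, 0], [0, 0, 1, 0, 0, 0], [0, 0, 1.5, 0, 0, 0], [0, 0, 2, 0, 0, 0], [0, 0, 2, 0, 0, 0], [0, 0, 2, 0, 0, 0], [0, 0, 2, 0, 0, 0], [0, 0, 1, 0, 0, 0], [0, 0, 0, 0, 0, 0], [0, 0, 0, 0, 0, 0]]]}}

```text
t: 16.65
tool_pos: [0.6201, -0.0318, 0.2833]
orientation: [2.742, 1.531, 0.002]
force: [0.1, -0.2, -0.1]
opening: 0.0651
gripper_force: 0.0
```

```bash
python3 - <<'E'
from h import *
a,ms=snap('side','s5'); w,mw=snap('wrist','w5')
A=cv2.resize(a[110:260,180:330],(400,400),interpolation=cv2.INTER_CUBIC)
B=cv2.resize(w[100:300,180:380],(400,400),interpolation=cv2.INTER_CUBIC)
cv2.imwrite('pics/c5.png',np.hstack([A,B]))
P=[[.6195,-.032,.199],[.6195,-.032,.2115]]
print((proj(ms,P)-[180,110])*400/150,(proj(mw,P)-[180,100])*2)
E
```

```text
[[172.57804854 200.31019071]
 [171.968894   188.61482979]] [[200.77522309 234.6994088 ]
 [200.92743096 244.43473711]]
```

View pics/c5.png

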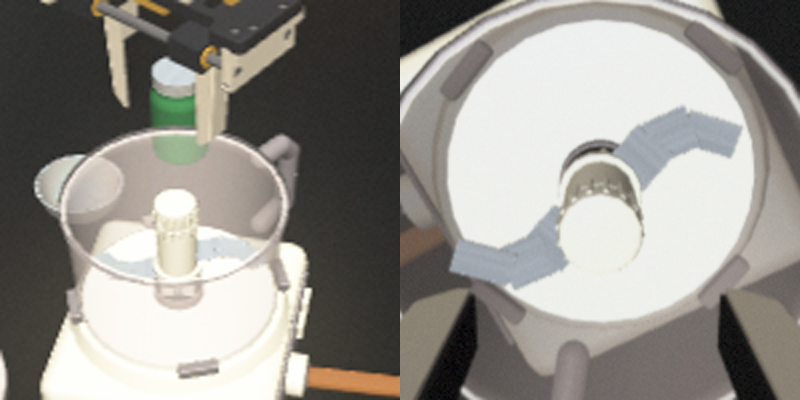

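The hub top is at (175,200) in the side crop and (200,232) in the wrist crop. Both match the fully home height (200.3 and 234.7), not the hung-up one. Handing in.

```bash
python3 -c "
from plant import ticket
print(ticket.close_job())"
```

```text
the job is handed in; nothing more can be done
None
```

The rightmost blade is on the spindle, keyed and sitting fully home on the flange, and released; the job was handed in at about 17 s, but no verdict came back.

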